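Set the sherd viewer over the rim sherd and bring the slot aperture into its window

ROBOT

A 6-joint arm with a two-finger parallel gripper is mounted at the origin on a cart in front of the work surface, level with it; the furniture and walls round the work are solid. World frame = base frame: x ahead of the robot, y to its left, z up, the work surface at z = 0. Lengths are in m, angles in rad, forces in N, time in s.
With the tool pointing down it reaches from about 0.25 to 0.8 m from the base axis. Payload 3.9 kg.
Tool frame: the origin (TCP) lies at the very end of the fingers, on their centre line; the grasp point (between the pads) lies 19 mm behind it; z points along the fingers, y is the direction in which the jaws open and shut (so a half turn about z gives the same grasp; the last joint's range is limited). The gripper opens to 85 mm and grips with 20 to 120 N. Pads are 22 mm wide; open, the fingers measure 114 mm over their backs; the gripper's body (76 mm by 85 mm) begins 54 mm behind the grasp point. The pads swing forward as they close: fully open they stand 13 mm farther back than shut.
Start: joints at [-1.243, 0.26, -0.138, 1.173, 0, 1.571], TCP at [0.169, -0.497, 0.231] pointing down, gripper open.
Joint ranges: [-2.78, 2.78], [-0.83, 1.72], [-1.28, 1.37], [-1.9, 2.12], [-1.57, 1.48], [-3.14, 3.14]. Speed limits (rad/s): [2.57, 2.57, 3.14, 3.14, 3.14, 3.14].

INTERFACE

Orientations are given as a unit quaternion [x, y, z, w].
In Python, from workcell import * gives the robot as it stands.
- The arm moves only by the tool drive_tool, never from a script. Its argument "motion" is a list of rows, each a list of 7 numbers: the gripper command: -1 is shut, 1 is fully open, values between are in proportion, then the shift along the tool's x, y, z in mm, then the turn, a rotation vector about the tool's x, y, z in degrees. A call has exactly 5 rows; each row shifts and turns the pose as measured when the row begins, along the tool's axes as they then stand; what a row does not reach is not made up. A row lasts 1/12 s, in which the tool goes at most 41.7 mm and 7.16 degrees, less where a joint would pass 70% of its speed; a pose out of reach is approached as far as the arm can. A call is refused whole if a number of a shift passes 41.7 or a number of a turn 7.16, either way. A call with a gripper value outside its range is refused whole. The fingers move at their own pace and stop on an object; "grip_force" is the grip in N (left out, the last holds). Time passes only in rows, so rows that do not move let the fingers close, or fill a call up. It gives the time, the measured TCP pose, the force and the opening at its end, in the units of the state.
- observe(): the state, without advancing time (a new reading comes with each control period).
- capture(name): name is "side" or "top" or "wrist"; returns the picture (400x640x3 uint8, red, green, blue); there is no depth.
- camera_params(name): a dict with "mtx" (3x3 intrinsics, pixels), "dist_coeffs" ([k1, k2, p1, p2, k3] as OpenCV has them; the pictures are not rectified), "R" (3x3) and "t" (3): a world point X has camera coordinates R X + t; the wrist camera has in their place "tool_from_camera" (4x4, takes a point from camera to tool coordinates, whose origin is the TCP and whose axes are the flange's). Camera axes: x right, y down, z forward; pixel columns grow to the right and rows downward; lengths in m; the calibration is good to about 2 mm. A picture is of the moment at which its call begins: read the wrist's pose just before it. camera_params takes no time and is no camera call.
- job_done(): hands the job in, once; it reports no verdict.
The state is a dict: "t": time; "joints": joint angles; "qd": joint speeds; "effort": joint torques, N m; "tcp_pos": TCP position; "eef_rot": TCP orientation; "force": force on the tool from outside, world axes, zero at the start; "ft_torque": the same for the moment, N m; "opening": opening from 0.0 (shut) to 1.0 (fully open).
Only numpy, scipy, OpenCV 4.12 (cv2) and the standard library are available. Lean on these libraries where they do the work, as an engineer would, in place of code of your own. Each camera call takes 0.05 s, during which the arm holds its last target. There are 200 camera calls.

TASK

Set up the sherd viewer for the largest sherd on the board: lift the viewer's sprung release bar, slide the carriage until its field frame is centred over that sherd, and let the bar go so that it drops fully into a notch. Then turn the aperture wheel by its wing knob until the long narrow slot is centred in the window, and let go. Leave the sherds, the tape roll and the ink bottle where they are.

Things in the scene. Friction and masses are not known exactly. Their poses are not given: they have to be found in the camera images.
- stand: the viewer's fixed stand, 335 x 370 mm. Origin on the table under its middle; z up, +y the way the carriage slides from its park (leftwards), +x away from the robot. Far side: plywood board (top 20 mm above the table) with three bays 75 mm apart, a sherd in each. Near side: rack of round steel pins, a notch every 25 mm along y counted from the park; one lies within 5 mm of ideal for each sherd
- carriage (a joint): travel of the carriage along the stand's +y (m): 0 where it is parked at the right-hand end, at most 0.238; the bays lie at about 0.075, 0.150 and 0.225. It slides easily (0.5 N) but only while the release bar is lifted
- frame_center (a point): middle of the field frame, a flat dark rectangular steel frame (opening 98 x 66 mm) that the carriage carries 50 mm above the table over the board, clear of the sherds; moves with the carriage
- release_grip (a point): middle of the release bar's grip: black bar at the near end of the carriage, 60 mm along the stand's x, 14 mm wide along y, 22 mm high, 85 mm above the table when down; taken from above across its width. It stands on two stems; carriage deck arms 25 to 37 mm to either side have their top 52 mm above the table. The wheel's lowest edge is 62 mm farther away and 20 mm higher than this point
- release_bar (a joint): lift of the release bar (m): 0 fully down with its tooth in a notch, 0.020 at its upper stop. A spring and its weight press it down (4.5 N at 0, 7.5 N at the top); the tooth clears the pins above 0.012. Let go near a notch it slides in; resting on a pin it reads 0.005 to 0.012
- window_center (a point): middle of the fixed window, a black square frame (opening 38 mm) before the upper edge of the wheel; the point lies in the wheel's plane, 50 mm up the slope from the axle. z: along the axle, out of the wheel face towards the robot and up, leaning 34 degrees from vertical; x: up the slope; y: the stand's y. The frame stands 13 mm proud of the wheel's plane
- knob_grip (a point): middle of the wing knob on the wheel's axle: black bar 60 mm long, 16 mm wide, 26 mm deep along the axle, its middle 36 mm in front of the wheel's plane. Its length lies along this point's x, which points from the axle to the slot; z is the axle, pointing out of the wheel. Turn it with the gripper in line with the axle
- slot_center (a point): middle of the wanted opening of the aperture wheel, a long narrow radial slot 30 x 9 mm, 50 mm from the axle. The wheel is a bare metal disc, 140 mm across, with five openings 72 degrees apart: this slot, a large round hole (27 mm), a triangle, a small round hole (11 mm) and a square. A short steel pointer on the hub points to the slot
- wheel (a joint): angle of the aperture wheel (rad): 0 with the slot centred in the window, growing anticlockwise seen from in front of the wheel face; it starts between 0.6 and 1.5, turns with light friction (0.04 N m), has no clicks and stays where it is left
- sherd_rim_center (a point): centre of the largest sherd, a brown potsherd 72 x 43 x 21 mm, lying in one of the three bays
- sherd_brown_center (a point): centre of a small brown sherd, 33 x 24 x 9 mm, in another bay
- sherd_grey_center (a point): centre of a small grey sherd, 32 x 26 x 10 mm, in another bay
- tape_roll: roll of white tape, 66 mm across, 19 mm high, on the table at the right of the stand; origin under its middle
- ink_bottle: small ink bottle, 34 mm across, 60 mm high, on the table at the left of the stand; origin under its middle
There are look-alikes about, which are no part of the job. What is shaped like the part that bears sherd_rim_center but blue or yellow is not meant.

How it is judged:
By the outcome, as a careful person would: the job done as asked, in the order asked, and still so for the second after the job is handed in, with the robot touching nothing.
It also fails if it takes over 51 s, if anything falls off the work surface, if the arm or the gripper's body presses on something with over 40 N, if the wrist force passes 120 N, or if a joint passes its speed limit or range.

## Working session

There is one attempt and no reset: what is moved stays moved. The work goes in short steps, Python scripts to look and compute and a tool call to move; the robot and the scene stay as the last step left them, time stands still between calls to the robot, and variables do not carry over. Pictures are saved under pics/ and viewed, about 8 in all and at most 12, crops included, and the job is handed in when it is done.

Besides the shell and the picture viewer there is one more tool, called after "Call:" by a JSON object that holds its "api" and its "payload". drive_tool: Moves the arm, as the interface text tells. Its arguments: {"type":"object","properties":{"motion":{"type":"array","items":{"type":"array","items":{"type":"number"}}},"grip_force":{"type":"number"}},"required":["motion"]}

```bash
mkdir -p pics; ls
python3 - <<'E'
from workcell import *
import cv2
for n in ("top","side"):
    im=capture(n); cv2.imwrite(f"pics/{n}0.png",im[:,:,::-1])
    p=camera_params(n); print(n,{k:(v.round(4).tolist() if hasattr(v,'round') else v) for k,v in p.items()})
print(camera_params("wrist")); print(observe())
E
```

```text
pics
top {'mtx': [[507.1525, 0.0, 315.7768], [0.0, 507.1525, 197.8818], [0.0, 0.0, 1.0]], 'dist_coeffs': [-0.0878, 0.0, 0.0, 0.0, 0.0], 'R': [[-0.0295, -0.9995, -0.0104], [-0.9975, 0.0301, -0.0634], [0.0637, 0.0085, -0.9979]], 't': [0.0056, 0.6324, 1.4494]}
side {'mtx': [[400.9205, 0.0, 324.5862], [0.0, 400.9205, 187.293], [0.0, 0.0, 1.0]], 'dist_coeffs': [-0.0857, 0.0, 0.0, 0.0, 0.0], 'R': [[-0.8849, -0.4656, 0.0113], [-0.2202, 0.3969, -0.891], [0.4104, -0.791, -0.4538]], 't': [0.5428, 0.2807, 0.8427]}
{'mtx': array([[299.75984526,   0.        , 322.45015217],
       [  0.        , 299.75984526, 197.59029912],
       [  0.        ,   0.        ,   1.        ]]), 'dist_coeffs': array([-0.01599858,  0.        ,  0.        ,  0.        ,  0.        ]), 'tool_from_camera': array([[ 1.99581539e-04, -9.57006576e-01, -2.90066154e-01,
         7.34239386e-02],
       [ 9.99999965e-01,  2.41838174e-04, -1.09834223e-04,
         4.39500221e-05],
       [ 1.75261142e-04, -2.90066122e-01,  9.57006591e-01,
        -1.43740927e-01],
       [ 0.00000000e+00,  0.00000000e+00,  0.00000000e+00,
         1.00000000e+00]])}
{'t': 0.1, 'joints': array([-1.24301582e+00,  2.60623554e-01, -1.39243434e-01,  1.17270767e+00,
       -4.92319318e-06,  1.57081195e+00]), 'qd': array([ 1.46184699e-03, -1.25646084e-03,  4.21630635e-03,  1.55676273e-03,
        7.91649452e-05,  1.68550412e-03]), 'effort': array([ 5.33863658e-05, -4.06509304e+01,  2.54527062e+01,  1.01005897e-02,
       -2.30432232e-05, -1.80786373e-06]), 'tcp_pos': array([ 0.16881965, -0.49646485,  0.23054413]), 'eef_rot': array([ 9.86600910e-01,  1.63149789e-01, -1.47509521e-04, -8.76847866e-04]), 'force': array([ 0.2954182 ,  0.29676023, -0.2282094 ]), 'ft_torque': array([8.37982654e-05, 2.55948005e-02, 3.77358726e-02]), 'opening': 0.9959132237583717}
```

View pics/top0.png

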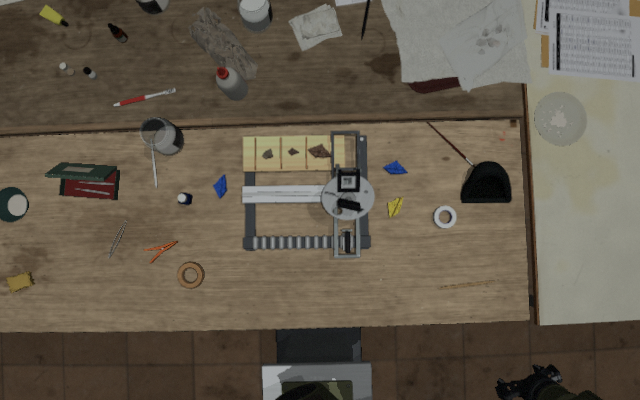

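View pics/side0.png

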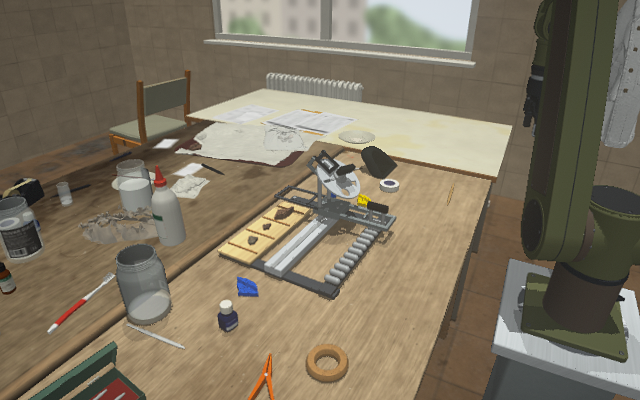

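```bash
python3 - <<'E'
import cv2
a=cv2.imread("pics/top0.png")[122:266,232:382]
cv2.imwrite("pics/topc.png",cv2.resize(a,None,fx=4,fy=4,interpolation=cv2.INTER_CUBIC))
E
cat > h.py <<'E'
from workcell import *
import cv2, numpy as np
from scipy.spatial.transform import Rotation as Rot
def ray(name,uv,obs=None):
    p=camera_params(name)
    uv=np.array(uv,float).reshape(-1,1,2)
    d=cv2.undistortPoints(uv,p["mtx"],p["dist_coeffs"])[:,0]
    d=np.c_[d,np.ones(len(d))]
    if name=="wrist":
        o=obs or observe(); T=p["tool_from_camera"]; R=Rot.from_quat(o["eef_rot"]).as_matrix()
        return o["tcp_pos"]+R@T[:3,3], d@(R@T[:3,:3]).T
    return -p["R"].T@p["t"], d@p["R"]
def onz(name,uv,z,obs=None):
    c,d=ray(name,uv,obs); return c+d*((z-c[2])/d[:,2])[:,None]
def proj(name,X,obs=None):
    p=camera_params(name); X=np.atleast_2d(np.array(X,float))
    if name=="wrist":
        o=obs or observe(); R=Rot.from_quat(o["eef_rot"]).as_matrix()
        T=np.eye(4);T[:3,:3]=R;T[:3,3]=o["tcp_pos"];T=np.linalg.inv(T@p["tool_from_camera"]);r,t=T[:3,:3],T[:3,3]
    else: r,t=p["R"],p["t"]
    return cv2.projectPoints(X,cv2.Rodrigues(np.array(r))[0],np.array(t,float),p["mtx"],p["dist_coeffs"])[0][:,0]
E
```

```text
(no output)
```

View pics/topc.png

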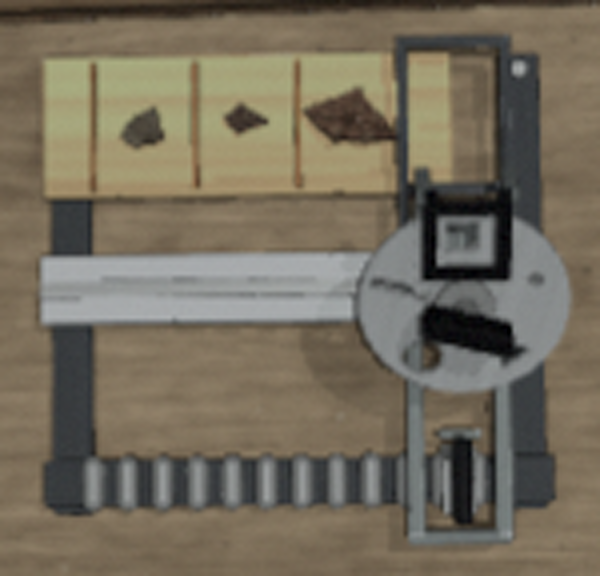

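Run:
```python
from h import *
f=lambda *P:[(232+(x+.5)/4-.5,122+(y+.5)/4-.5) for x,y in P]
pr=lambda n,v:print(n,v.round(4).tolist())
pr("board corners TL,BL,topmid(390,53),BR390", onz("top",f((45,59),(45,197),(390,52),(390,193)),.02))
pr("frame outer corners z.05 TL,TR", onz("top",f((397,38),(508,38)),.052))
pr("deck arms near corners", onz("top",f((407,542),(512,541)),.052))
pr("bar ends", onz("top",f((461,437),(465,522)),.096))
pr("stand corners base near L, R", onz("top",f((46,512),(554,502)),.02))
pr("pins L..", onz("top",f((93,483),(128,482),(372,479)),.03))
a=cv2.imread("pics/top0.png")
hsv=cv2.cvtColor(a,cv2.COLOR_BGR2HSV); 
sub=a[132:172,244:332].astype(int)
m=((sub[:,:,2]<130)).astype(np.uint8)
n,l,s,c=cv2.connectedComponentsWithStats(m)
for i in range(1,n):
    if s[i,4]>15: print(s[i].tolist(),onz("top",[c[i]+[244,132]],.03).round(4).tolist(), a[132:172,244:332][l==i].mean(0).round())
```

```text
board corners TL,BL,topmid(390,53),BR390 [[0.8194, 0.1952, 0.02], [0.7176, 0.1971, 0.02], [0.8164, -0.0577, 0.02], [0.7127, -0.0544, 0.02]]
frame outer corners z.05 TL,TR [[0.8203, -0.0623, 0.052], [0.8179, -0.1417, 0.052]]
deck arms near corners [[0.4616, -0.0581, 0.052], [0.4601, -0.132, 0.052]]
bar ends [[0.5344, -0.0963, 0.096], [0.4764, -0.0971, 0.096]]
stand corners base near L, R [[0.4888, 0.2012, 0.02], [0.4854, -0.1656, 0.02]]
pins L.. [[0.5089, 0.1652, 0.03], [0.509, 0.14, 0.03], [0.5061, -0.035, 0.03]]
[0, 0, 88, 40, 650] [[0.7788, 0.0217, 0.03]] [ 71.  88. 102.]
[11, 6, 1, 22, 22] [[0.7807, 0.159, 0.03]] [ 60.  87. 110.]
[18, 17, 11, 10, 76] [[0.7634, 0.1233, 0.03]] [63. 77. 83.]
[44, 16, 11, 8, 54] [[0.7684, 0.0498, 0.03]] [58. 72. 82.]
```

Call:
{"api": "drive_tool", "payload": {"motion": [[0,34,-21,0,0,0,0],[0,34,-21,0,0,0,0],[0,34,-21,0,0,0,0],[0,34,-21,0,0,0,0],[0,34,-21,0,0,0,5]], "grip_force": 40}}

```text
t: 0.52
tcp_pos: [0.2957, -0.3438, 0.2273]
eef_rot: [0.994, 0.111, -0.002, -0.001]
force: [0.6, -1.0, -0.2]
opening: 0.502
```

```bash
python3 -c "
from h import *
o=observe();print({k:np.round(v,4).tolist() for k,v in o.items()}, Rot.from_quat(o['eef_rot']).as_matrix().round(3))"
```

```text
{'t': 0.5167, 'joints': [-0.859, 0.1422, -0.3018, 1.1299, -0.002, 2.0597], 'qd': [1.064, -0.1628, -0.214, -0.0515, 0.0084, 2.1945], 'effort': [-6.4793, -34.061, 24.5211, 0.5872, -0.1314, -2.3245], 'tcp_pos': [0.2957, -0.3438, 0.2273], 'eef_rot': [0.9938, 0.1112, -0.0017, -0.0007], 'force': [0.5737, -0.9937, -0.1633], 'ft_torque': [0.0031, -0.0763, 0.0027], 'opening': 0.502} [[ 0.975  0.221 -0.004]
 [ 0.221 -0.975  0.001]
 [-0.003 -0.002 -1.   ]]
```

Call:
{"api": "drive_tool", "payload": {"motion": [[0,32,-24,0,0,0,-7],[0,35,-20,0,0,0,-7],[0,37,-16,0,0,0,-7],[0,38,-11,0,0,0,-7],[0,39,-6,0,0,0,-7]]}}

```text
t: 0.93
tcp_pos: [0.4268, -0.1823, 0.2258]
eef_rot: [0.912, 0.41, -0.002, -0.002]
force: [0.7, -0.9, 0.2]
opening: 0.497
```

Call:
{"api": "drive_tool", "payload": {"motion": [[0,20,0,0,0,0,-7],[0,0,0,0,0,0,-7],[0,0,0,0,0,0,-7],[0,0,0,0,0,0,-7],[0,0,0,0,0,0,-7]]}}

```text
t: 1.35
tcp_pos: [0.4451, -0.1574, 0.2235]
eef_rot: [0.741, 0.671, -0.001, -0.005]
force: [0.2, -0.3, 0.2]
opening: 0.499
```

Call:
{"api": "drive_tool", "payload": {"motion": [[0,0,0,0,0,0,-7],[0,0,0,0,0,0,-7],[0,0,0,0,0,0,-7],[0,0,0,0,0,0,-7],[0,0,0,0,0,0,-7]]}}

```text
t: 1.77
tcp_pos: [0.4435, -0.156, 0.2211]
eef_rot: [0.5, 0.866, 0.0, -0.007]
force: [0.1, -0.2, 0.7]
opening: 0.503
```

Call:
{"api": "drive_tool", "payload": {"motion": [[0,0,0,0,0,0,-7],[0,0,0,0,0,0,-7],[0,0,0,0,0,0,-7],[0,0,0,0,0,0,-7],[0,0,0,0,0,0,-7]]}}

```text
t: 2.18
tcp_pos: [0.4414, -0.1552, 0.2188]
eef_rot: [0.209, 0.978, 0.003, -0.01]
force: [-0.0, 0.6, -0.3]
opening: 0.497
```

Call:
{"api": "drive_tool", "payload": {"motion": [[0,0,0,0,0,0,-7],[0,0,0,0,0,0,-7],[0,0,0,0,0,0,-7],[0,0,0,0,0,0,0],[0,0,0,0,0,0,0]]}}

```text
t: 2.6
tcp_pos: [0.4395, -0.1545, 0.2167]
eef_rot: [0.024, 1.0, 0.005, -0.011]
force: [-1.1, 0.1, -0.2]
opening: 0.498
```

```bash
cat >> h.py <<'E'
def st():
    o=observe();R=Rot.from_quat(o['eef_rot']).as_matrix()
    print(round(o['t'],2),'j',o['joints'].round(3).tolist(),'tcp',o['tcp_pos'].round(4).tolist(),'F',o['force'].round(1).tolist(),'op',round(o['opening'],3));print(R.round(3).tolist())
    return o,R
def goto(p,Rt=None):
    "remaining shift (mm) and turn (deg) in tool axes"
    o,R=st(); print('shift',(R.T@(np.array(p)-o['tcp_pos'])*1000).round(1).tolist())
    if Rt is not None: print('turn',np.degrees(Rot.from_matrix(R.T@Rt).as_rotvec()).round(1).tolist())
def down(yaw): 
    c,s=np.cos(yaw),np.sin(yaw); return np.array([[c,s,0],[s,-c,0],[0,0,-1.]])
E
python3 -c "
from h import *
goto([.505,-.097,.15],down(np.pi-.011))
im=capture('wrist');cv2.imwrite('pics/w1.png',im[:,:,::-1])"
```

```text
2.6 j [-0.34, 0.185, -0.277, 1.133, 0.003, -0.293] tcp [0.4395, -0.1545, 0.2167] F [-1.1, 0.1, -0.2] op 0.498
[[-0.999, 0.047, -0.022], [0.047, 0.999, 0.011], [0.023, 0.01, -1.0]]
shift [-64.2, 59.8, 65.9]
turn [0.6, -1.3, -2.1]
```

View pics/w1.png

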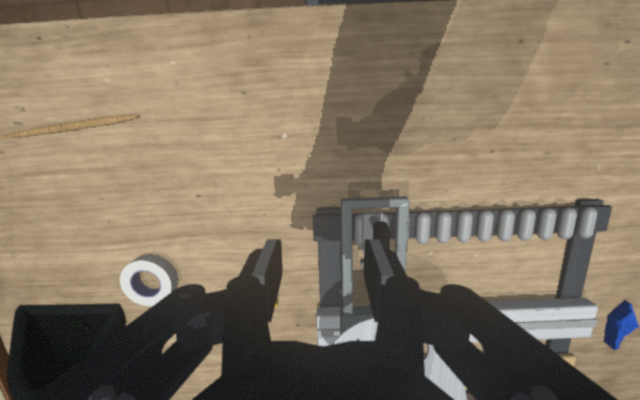

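Call:
{"api": "drive_tool", "payload": {"motion": [[0,-22,21,5,0.6,-1.3,-2.1],[0,-22,21,15,0,0,0],[0,-18,18,15,0,0,0],[0,-4,2,10,0,0,0],[0,0,0,0,0,0,0]]}}

```text
t: 3.07
tcp_pos: [0.5098, -0.0934, 0.1705]
eef_rot: [0.012, 1.0, -0.001, 0.002]
force: [-0.5, -0.2, 0.6]
opening: 0.499
```

```bash
python3 -c "
from h import *
goto([.505,-.097,.07],down(np.pi-.011))
im=capture('wrist')[160:400,160:480];cv2.imwrite('pics/w2.png',cv2.resize(im[:,:,::-1],None,fx=2,fy=2))
print(proj('wrist',[[.5344,-.0963,.096],[.4764,-.0971,.096]]))"
```

```text
3.07 j [-0.181, 0.28, -0.274, 1.013, -0.001, -0.156] tcp [0.5098, -0.0934, 0.1705] F [-0.5, -0.2, 0.6] op 0.499
[[-1.0, 0.024, 0.003], [0.024, 1.0, -0.002], [-0.004, -0.002, -1.0]]
shift [5.0, -3.5, 100.5]
turn [-0.1, 0.2, -0.8]
[[320.27004813 236.66129647]
 [317.10097029 164.60215178]]
```

View pics/w2.png

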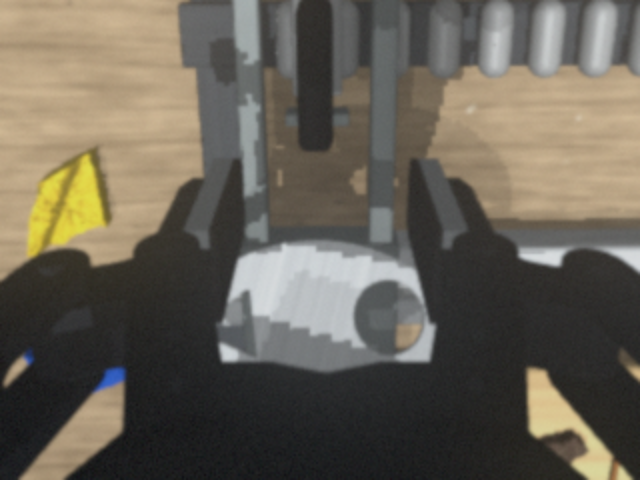

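Call:
{"api": "drive_tool", "payload": {"motion": [[0,4,-4,20,0,0,-0.8],[0,1,0,26,0,0,0],[0,0,0,26,0,0,0],[0,0,0,22,0,0,0],[0,0,0,6,0,0,0]]}}

```text
t: 3.53
tcp_pos: [0.5061, -0.1024, 0.0742]
eef_rot: [0.009, 1.0, -0.003, 0.006]
force: [-0.8, -0.3, -0.2]
opening: 0.501
```

```bash
python3 -c "
from h import *
goto([.505,-.0975,.068],down(np.pi-.011))"
```

```text
3.53 j [-0.198, 0.357, -0.442, 0.759, -0.003, -0.179] tcp [0.5061, -0.1024, 0.0742] F [-0.8, -0.3, -0.2] op 0.501
[[-1.0, 0.019, 0.012], [0.019, 1.0, -0.006], [-0.013, -0.005, -1.0]]
shift [1.3, 4.9, 6.2]
turn [-0.3, 0.7, -0.4]
```

Call:
{"api": "drive_tool", "payload": {"motion": [[0,1,5,5,-0.3,0.7,-0.4],[0,0,0,1,0,0,0],[-1,0,0,0,0,0,0],[-1,0,0,0,0,0,0],[-1,0,0,0,0,0,0]]}}

```text
t: 3.95
tcp_pos: [0.5044, -0.0984, 0.0707]
eef_rot: [0.008, 1.0, 0.001, -0.0]
force: [0.1, 3.0, -5.2]
opening: 0.153
```

Call:
{"api": "drive_tool", "payload": {"motion": [[-1,0,0,0,0,0,0],[-1,0,0,0,0,0,0],[-1,0,0,0,0,0,0],[-1,0,0,0,0,0,0],[-1,0,0,0,0,0,0]]}}

```text
t: 4.37
tcp_pos: [0.5044, -0.0983, 0.0711]
eef_rot: [0.008, 1.0, 0.0, -0.0]
force: [0.9, 1.6, -4.5]
opening: 0.154
```

```bash
python3 -c "
from h import *
goto([.505,-.0975,.088],down(np.pi-.011))"
```

```text
4.37 j [-0.193, 0.365, -0.438, 0.768, 0.0, -0.177] tcp [0.5044, -0.0983, 0.0711] F [0.9, 1.6, -4.5] op 0.154
[[-1.0, 0.015, -0.001], [0.015, 1.0, 0.0], [0.001, 0.0, -1.0]]
shift [-0.6, 0.8, -16.9]
turn [0.0, -0.0, -0.3]
```

Call:
{"api": "drive_tool", "payload": {"motion": [[-1,0,0,-5,0,0,0],[-1,0,0,-5,0,0,0],[-1,0,0,-5,0,0,0],[-1,0,0,-2,0,0,0],[-1,0,0,0,0,0,0]], "grip_force": 60}}

```text
t: 4.78
tcp_pos: [0.5044, -0.0984, 0.0892]
eef_rot: [0.008, 1.0, 0.0, -0.001]
force: [0.4, 0.6, -7.5]
opening: 0.152
```

```bash
python3 -c "
from h import *
goto([.505,-.0975+.075,.088],down(np.pi-.011))"
```

```text
4.78 j [-0.193, 0.346, -0.412, 0.814, 0.0, -0.177] tcp [0.5044, -0.0984, 0.0892] F [0.4, 0.6, -7.5] op 0.152
[[-1.0, 0.015, -0.001], [0.015, 1.0, 0.0], [0.001, 0.0, -1.0]]
shift [0.6, 75.9, 1.2]
turn [0.0, -0.1, -0.3]
```

Call:
{"api": "drive_tool", "payload": {"motion": [[-1,0,10,0,0,0,0],[-1,0,15,0,0,0,0],[-1,0,15,0,0,0,0],[-1,0,15,0,0,0,0],[-1,0,10,0,0,0,0]]}}

```text
t: 5.2
tcp_pos: [0.5055, -0.0339, 0.0888]
eef_rot: [0.01, 1.0, -0.002, -0.0]
force: [1.0, -1.7, -7.7]
opening: 0.15
```

```bash
python3 -c "
from h import *
goto([.5052,-.0234,.089],down(np.pi-.011))"
```

```text
5.2 j [-0.064, 0.335, -0.43, 0.806, -0.005, -0.044] tcp [0.5055, -0.0339, 0.0888] F [1.0, -1.7, -7.7] op 0.15
[[-1.0, 0.02, -0.001], [0.02, 1.0, -0.005], [0.001, -0.005, -1.0]]
shift [0.5, 10.5, -0.3]
turn [-0.3, -0.0, -0.5]
```

Call:
{"api": "drive_tool", "payload": {"motion": [[-1,0,7,0,-0.3,0,-0.5],[-1,0,0,0,0,0,0],[-1,0,0,0,0,0,0],[-1,0,0,0,0,0,0],[-1,0,0,0,0,0,0]]}}

```text
t: 5.62
tcp_pos: [0.5056, -0.0245, 0.0884]
eef_rot: [0.005, 1.0, 0.0, -0.0]
force: [0.8, 0.4, -7.8]
opening: 0.148
```

```bash
python3 -c "
from h import *
goto([.5052,-.0234,.089],down(np.pi-.011))
cv2.imwrite('pics/top1.png',cv2.resize(capture('top')[122:266,232:382,::-1],None,fx=4,fy=4,interpolation=cv2.INTER_CUBIC))"
```

```text
5.62 j [-0.049, 0.335, -0.431, 0.805, 0.001, -0.039] tcp [0.5056, -0.0245, 0.0884] F [0.8, 0.4, -7.8] op 0.148
[[-1.0, 0.01, -0.001], [0.01, 1.0, 0.001], [0.001, 0.001, -1.0]]
shift [0.4, 1.1, -0.6]
turn [0.0, -0.1, 0.1]
```

View pics/top1.png

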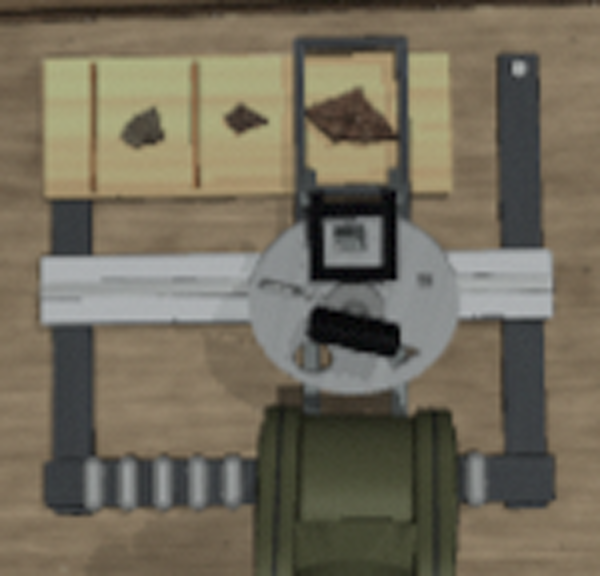

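Call:
{"api": "drive_tool", "payload": {"motion": [[-1,0,1,0,0,0,0],[-1,0,0,4,0,0,0],[-1,0,0,4,0,0,0],[-1,0,0,4,0,0,0],[-1,0,0,4,0,0,0]], "grip_force": 25}}

```text
t: 6.08
tcp_pos: [0.5057, -0.0237, 0.0725]
eef_rot: [0.006, 1.0, 0.002, 0.0]
force: [-1.3, 6.6, 2.6]
opening: 0.151
```

```bash
python3 -c "
from h import *
goto([.5052,-.0234,.071],down(np.pi-.011))"
```

```text
6.08 j [-0.049, 0.352, -0.455, 0.764, 0.004, -0.038] tcp [0.5057, -0.0237, 0.0725] F [-1.3, 6.6, 2.6] op 0.151
[[-1.0, 0.011, 0.0], [0.011, 1.0, 0.004], [-0.0, 0.004, -1.0]]
shift [0.5, 0.3, 1.5]
turn [0.2, 0.0, -0.0]
```

Call:
{"api": "drive_tool", "payload": {"motion": [[-0.3,0,1,0,0,0,0],[-0.1,0,0,0,0,0,0],[0,0,0,0,0,0,0],[0,0,0,0,0,0,0],[0,0,0,0,0,0,0]]}}

```text
t: 6.5
tcp_pos: [0.5077, -0.0233, 0.074]
eef_rot: [0.005, 1.0, 0.001, 0.002]
force: [0.2, 0.4, 0.2]
opening: 0.5
```

Call:
{"api": "drive_tool", "payload": {"motion": [[0,0,0,-10,0,0,0],[0,0,0,-25,0,0,0],[0,0,0,-35,0,0,0],[0,12,0,-38,0,0,0],[0,20,0,-25,0,0,0]]}}

```text
t: 6.92
tcp_pos: [0.474, -0.0238, 0.2067]
eef_rot: [0.005, 1.0, 0.0, -0.002]
force: [1.3, 1.4, 0.1]
opening: 0.501
```

```bash
python3 -c "
from h import *
goto([.505,-.0225,.068],down(np.pi-.011))
print('bar down/up10mm proj',proj('wrist',[[.5344,-.0213,.096],[.4764,-.0221,.096],[.5344,-.0213,.104],[.4764,-.0221,.104]]).round(1).tolist())
im=capture('wrist')
s=capture('side'); cv2.imwrite('pics/side1.png',s[:,:,::-1])
a=cv2.resize(im[60:360,200:440],None,fx=2.0,fy=2.0); b=cv2.resize(s[140:310,250:410],None,fx=3.5,fy=3.53)[:600]
cv2.imwrite('pics/c1.png',np.hstack([a[:,:240],a[:,240:],b[:,:320]][0:2])[:,:,::-1]) if 0 else cv2.imwrite('pics/c1.png',cv2.resize(im[60:360,180:460],None,fx=2,fy=2)[:,:,::-1])"
```

```text
6.92 j [-0.051, 0.19, -0.297, 1.088, 0.001, -0.041] tcp [0.474, -0.0238, 0.2067] F [1.3, 1.4, 0.1] op 0.501
[[-1.0, 0.009, -0.004], [0.009, 1.0, 0.001], [0.004, 0.001, -1.0]]
shift [-31.6, 1.5, 138.5]
turn [0.0, -0.3, 0.1]
bar down/up10mm proj [[325.7, 256.7], [324.5, 197.8], [325.8, 260.9], [324.5, 200.4]]
```

View pics/c1.png

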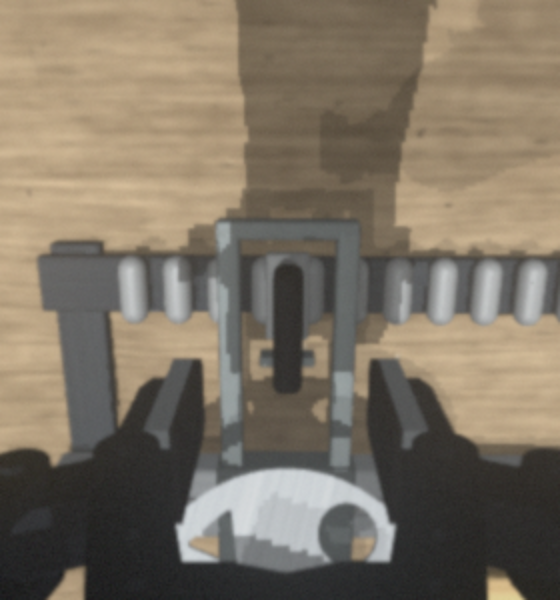

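Run:
```python
from h import *
th=np.radians(34); yaw=-.011
S=Rot.from_euler('z',yaw).as_matrix()
G=np.array([.5054,-.0225,.085])
n=S@[-np.sin(th),0,np.cos(th)]; u=S@[np.cos(th),0,np.sin(th)]; v=S@[0,1,0]
A=G+S@[.062+.07*np.cos(th),0,.02+.07*np.sin(th)]
print('axle',A,'knob',A+.036*n,'win',A+.05*u)
im=capture('top');cv2.imwrite('pics/top2.png',im[:,:,::-1])
c,D=ray('top',[(0,0)])
f=lambda *P:[(232+(x+.5)/4-.5,122+(y+.5)/4-.5) for x,y in P]
def onpl(name,uv,h):
    c,d=ray(name,uv); P=A+h*n
    X=c+d*((P-c)@n/(d@n))[:,None]-A
    return np.c_[X@u,X@v]*1000
print('wheel L,R,hubc,small hole,slot a,b', onpl('top',f((249,295),(460,295),(354,300),(425,279),(262,286),(305,297)),0).round(1))
print('window opening corners',onpl('top',f((329,215),(381,215),(331,264),(382,263)),.013).round(1))
print('knob top corners',onpl('top',f((316,308),(399,328),(391,356),(309,338)),.049).round(1))
fx=lambda P:((proj('top',P)-[232,122]+.5)*4-.5).round(0).tolist()
print('pred crop: axle,knobtop,win13',fx([A,A+.049*n,A+.05*u+.013*n]))
print('side pred axle,knob,win',proj('side',[A,A+.036*n,A+.05*u+.013*n]).round(1).tolist())
s=capture('side')[130:230,280:420];t=im[160:225,285:355]
cv2.imwrite('pics/c2.png',np.vstack([cv2.resize(t,(644,598))[:,:]])[:,:,::-1]) 
cv2.imwrite('pics/c2.png',np.hstack([cv2.resize(t,(420,390),interpolation=cv2.INTER_CUBIC),cv2.resize(s[:, :],(546,390),interpolation=cv2.INTER_CUBIC)[:,:380]])[:,:,::-1])
```

```text
axle [ 0.62542537 -0.02382033  0.1441435 ] knob [ 0.60529564 -0.0235989   0.17398886] win [ 0.66687474 -0.02427629  0.17210315]
wheel L,R,hubc,small hole,slot a,b [[  7.6  67.3]
 [  4.5 -72.3]
 [  2.2  -2.1]
 [ 17.2 -49.1]
 [ 14.3  58.5]
 [  5.2  30.3]]
window opening corners [[ 73.1  12.9]
 [ 72.3 -20.4]
 [ 37.1  12.4]
 [ 37.2 -20.7]]
knob top corners [[ 25.4  22.2]
 [  9.4 -30.5]
 [-11.6 -25.3]
 [  3.2  27.2]]
pred crop: axle,knobtop,win13 [[351.0, 303.0], [352.0, 341.0], [350.0, 246.0]]
side pred axle,knob,win [[325.4, 189.2], [332.4, 180.7], [314.0, 173.1]]
```

View pics/c2.png

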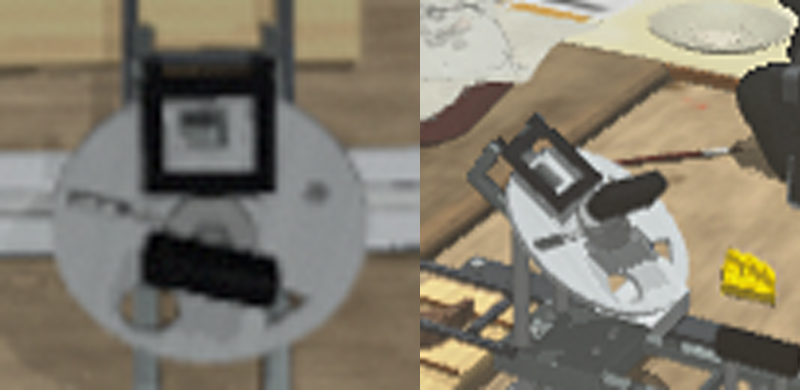

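```bash
cat >> h.py <<'E'
th=np.radians(34); yaw=-.011
S=Rot.from_euler('z',yaw).as_matrix()
G=np.array([.5054,-.0225,.085])
n=S@[-np.sin(th),0,np.cos(th)]; u=S@[np.cos(th),0,np.sin(th)]; v=S@[0,1,0]
A=G+S@[.062+.07*np.cos(th),0,.02+.07*np.sin(th)]
def onpl(name,uv,h,obs=None,A=A):
    c,d=ray(name,uv,obs); P=A+h*n
    X=c+d*((P-c)@n/(d@n))[:,None]-A
    return np.c_[X@u,X@v]*1000
E
python3 - <<'E'
from h import *
C={}
for name,f,roi in (("top","pics/top2.png",(300,192,340,212)),("side","pics/side1.png",(318,168,350,192))):
    a=cv2.imread(f); x0,y0,x1,y1=roi; g=a[y0:y1,x0:x1].max(2)
    m=cv2.resize(g,None,fx=4,fy=4,interpolation=cv2.INTER_LINEAR)<60
    k,l,s,c=cv2.connectedComponentsWithStats(m.astype(np.uint8))
    i=1+np.argmax(s[1:,4]); cn=max(cv2.findContours((l==i).astype(np.uint8),0,2)[0],key=cv2.contourArea)
    r=cv2.minAreaRect(cn); M=cv2.moments(cn); ctr=np.array([M['m10'],M['m01']])/M['m00']
    g2=lambda p:(np.array(p)+.5)/4-.5+[x0,y0]
    C[name]=g2(ctr); print(name,s[i],g2(r[0]),g2(ctr),r[1],r[2],'pred',proj(name,A+.036*n))
    box=g2(cv2.boxPoints(r)); print(onpl(name,box,.036).round(1).tolist(), 'c',onpl(name,[g2(ctr)],.036))
P=[]
(c1,d1),(c2,d2)=ray("top",[C["top"]]),ray("side",[C["side"]])
d1,d2=d1[0],d2[0]
t=np.linalg.lstsq(np.c_[d1,-d2],c2-c1,rcond=None)[0]
p1,p2=c1+t[0]*d1,c2+t[1]*d2; print('tri',p1,p2,'expected',A+.036*n)
E
```

```text
top [  35   26   91   51 3169] [319.64171982 204.28885174] [319.36999291 204.51800917] (92.42757415771484, 39.3372802734375) 9.619728088378906 pred [[319.46979785 204.3752536 ]]
[[-7.9, 31.4], [21.2, 26.4], [8.3, -32.1], [-21.0, -27.7]] c [[-0.42621409  0.26611901]]
side [  22   26   77   46 1306] [332.62500191 179.875     ] [331.70382132 180.83439192] (27.828041076660156, 80.32184600830078) 71.56504821777344 pred [[332.39814304 180.68467942]]
[[18.8, 27.4], [0.2, -50.6], [-17.1, -35.3], [2.2, 40.9]] c [[0.85177115 2.53201206]]
tri [ 0.60495296 -0.02332863  0.17359762] [ 0.60673326 -0.02249852  0.17368894] expected [ 0.60529564 -0.0235989   0.17398886]
```

```bash
cat >> h.py <<'E'
def knobR(w):
    z=-n; x=-(np.cos(w)*u+np.sin(w)*v); return np.c_[x,np.cross(z,x),z]
def kg(h,w): goto(A+h*n,knobR(w))
E
python3 -c "
from h import *
kg(.101,1.35)
o=observe();R=Rot.from_quat(o['eef_rot']).as_matrix()
kR=knobR(1.35);rv=Rot.from_matrix(R.T@kR).as_rotvec()
N=14
# first tilt at constant TCP then spin: print per-row shifts for interpolated path
P0,P1=o['tcp_pos'],A+.101*n
for i in range(N):
    Ri=R@Rot.from_rotvec(rv*i/N).as_matrix(); print((Ri.T@((P1-P0)/N)*1000).round(1), np.degrees(rv/N).round(2))
"
```

```text
7.12 j [-0.051, 0.19, -0.303, 1.084, 0.001, -0.041] tcp [0.4724, -0.0237, 0.2046] F [0.3, 0.0, -0.8] op 0.498
[[-1.0, 0.009, -0.006], [0.009, 1.0, 0.001], [0.006, 0.001, -1.0]]
shift [-96.4, 1.4, -23.9]
turn [23.2, -28.8, -74.8]
[-6.9  0.1 -1.7] [ 1.66 -2.06 -5.34]
[-6.9 -0.6 -1.5] [ 1.66 -2.06 -5.34]
[-6.9 -1.3 -1.2] [ 1.66 -2.06 -5.34]
[-6.8 -1.9 -0.9] [ 1.66 -2.06 -5.34]
[-6.6 -2.6 -0.6] [ 1.66 -2.06 -5.34]
[-6.3 -3.2 -0.3] [ 1.66 -2.06 -5.34]
[-6.  -3.8  0.1] [ 1.66 -2.06 -5.34]
[-5.6 -4.3  0.4] [ 1.66 -2.06 -5.34]
[-5.2 -4.8  0.7] [ 1.66 -2.06 -5.34]
[-4.7 -5.2  1. ] [ 1.66 -2.06 -5.34]
[-4.1 -5.6  1.4] [ 1.66 -2.06 -5.34]
[-3.5 -5.9  1.7] [ 1.66 -2.06 -5.34]
[-2.9 -6.2  1.9] [ 1.66 -2.06 -5.34]
[-2.2 -6.4  2.2] [ 1.66 -2.06 -5.34]
```

Call:
{"api": "drive_tool", "payload": {"motion": [[0,-7,0,-2,1.7,-2.1,-5.4],[0,-7,-0.6,-2,1.7,-2.1,-5.4],[0,-7,-1.3,-2,1.7,-2.1,-5.4],[0,-7,-2,-1,1.7,-2.1,-5.4],[0,-7,-2.6,-1,1.7,-2.1,-5.4]]}}

```text
t: 7.53
tcp_pos: [0.5087, -0.0242, 0.2077]
eef_rot: [-0.238, 0.965, -0.075, 0.085]
force: [-0.5, -0.6, 0.3]
opening: 0.503
```

Call:
{"api": "drive_tool", "payload": {"motion": [[0,-6,-3,-1,1.7,-2.1,-5.4],[0,-6,-4,-0.5,1.7,-2.1,-5.4],[0,-6,-4,0,1.7,-2.1,-5.4],[0,-5,-5,0,1.7,-2.1,-5.4],[0,-5,-5,0,1.7,-2.1,-5.4]]}}

```text
t: 7.95
tcp_pos: [0.5415, -0.0205, 0.2101]
eef_rot: [-0.468, 0.856, -0.142, 0.167]
force: [0.7, -0.9, -0.4]
opening: 0.497
```

```bash
python3 -c "
from h import *
kg(.101,1.35)"
```

```text
7.95 j [0.018, 0.014, -0.609, 0.515, -0.094, -1.002] tcp [0.5415, -0.0205, 0.2101] F [0.7, -0.9, -0.4] op 0.497
[[-0.507, -0.753, 0.419], [-0.848, 0.523, -0.087], [-0.154, -0.4, -0.904]]
shift [-14.4, -29.2, -4.3]
turn [6.7, -7.8, -18.0]
```

Call:
{"api": "drive_tool", "payload": {"motion": [[0,-5,-8,-1,1.7,-2.1,-5],[0,-4,-8,-1,1.7,-2.1,-5],[0,-3,-8,-1,1.7,-2,-5],[0,-2,-5,-1,1.6,-1.6,-3],[0,0,0,0,0,0,0]]}}

```text
t: 8.37
tcp_pos: [0.5646, -0.019, 0.2181]
eef_rot: [-0.603, 0.744, -0.181, 0.225]
force: [-1.3, -0.7, 0.7]
opening: 0.5
```

```bash
python3 -c "
from h import *
kg(.101,1.35)"
```

```text
8.37 j [-0.05, -0.026, -0.717, 0.294, 0.029, -1.403] tcp [0.5646, -0.019, 0.2181] F [-1.3, -0.7, 0.7] op 0.5
[[-0.173, -0.815, 0.553], [-0.978, 0.208, 0.001], [-0.116, -0.541, -0.833]]
shift [2.2, -9.7, -5.7]
turn [0.5, 0.3, 1.2]
```

Call:
{"api": "drive_tool", "payload": {"motion": [[0,2,-10,-3,0.5,0.3,1.2],[0,0,0,8,0,0,0],[0,0,0,15,0,0,0],[0,0,0,14,0,0,0],[0,0,0,0,0,0,0]]}}

```text
t: 8.78
tcp_pos: [0.593, -0.0241, 0.1906]
eef_rot: [-0.59, 0.754, -0.182, 0.225]
force: [-0.6, 0.4, -0.4]
opening: 0.5
```

```bash
python3 -c "
from h import *
kg(.021,1.35)"
```

```text
8.78 j [-0.051, 0.055, -0.72, 0.209, 0.02, -1.374] tcp [0.593, -0.0241, 0.1906] F [-0.6, 0.4, -0.4] op 0.5
[[-0.202, -0.808, 0.554], [-0.971, 0.237, -0.009], [-0.125, -0.54, -0.832]]
shift [-0.9, -0.9, 35.7]
turn [0.3, -0.2, -0.6]
```

Call:
{"api": "drive_tool", "payload": {"motion": [[0,-1,-1,12,0.3,-0.2,-0.6],[0,0,0,12,0,0,0],[0,0,0,8,0,0,0],[0,0,0,0,0,0,0],[0,0,0,0,0,0,0]]}}

```text
t: 9.2
tcp_pos: [0.614, -0.0227, 0.1619]
eef_rot: [-0.593, 0.751, -0.183, 0.225]
force: [-0.2, -0.7, -0.4]
opening: 0.5
```

```bash
python3 -c "
from h import *
kg(.021,1.35)"
```

```text
9.2 j [-0.047, 0.126, -0.731, 0.126, 0.02, -1.379] tcp [0.614, -0.0227, 0.1619] F [-0.2, -0.7, -0.4] op 0.5
[[-0.194, -0.809, 0.555], [-0.973, 0.229, -0.007], [-0.122, -0.542, -0.832]]
shift [1.1, 0.2, 0.1]
turn [0.3, -0.1, -0.1]
```

Call:
{"api": "drive_tool", "payload": {"motion": [[-1,1,0,0,0,0,0],[-1,0,0,0,0,0,0],[-1,0,0,0,0,0,0],[-1,0,0,0,0,0,0],[-1,0,0,0,0,0,0]], "grip_force": 30}}

```text
t: 9.62
tcp_pos: [0.614, -0.0236, 0.1627]
eef_rot: [-0.593, 0.751, -0.183, 0.226]
force: [4.0, -0.4, -5.9]
opening: 0.184
```

```bash
python3 -c "
from h import *
kg(.021,1.35)"
```

```text
9.62 j [-0.049, 0.125, -0.731, 0.127, 0.021, -1.38] tcp [0.614, -0.0236, 0.1627] F [4.0, -0.4, -5.9] op 0.184
[[-0.195, -0.808, 0.556], [-0.973, 0.23, -0.007], [-0.122, -0.542, -0.831]]
shift [0.2, 0.8, 0.8]
turn [0.2, -0.1, -0.1]
```

Call:
{"api": "drive_tool", "payload": {"motion": [[-1,0,0,0,0,0,4],[-1,0,0,0,0,0,6],[-1,0,0,0,0,0,6],[-1,0,0,0,0,0,6],[-1,0,0,0,0,0,4]]}}

```text
t: 10.03
tcp_pos: [0.6144, -0.0239, 0.163]
eef_rot: [-0.4, 0.869, -0.125, 0.263]
force: [3.9, -0.4, -5.7]
opening: 0.186
```

```bash
python3 -c "
from h import *
goto([.614,-.0236,.1627],knobR(0))"
```

```text
10.03 j [-0.05, 0.124, -0.731, 0.125, 0.021, -0.906] tcp [0.6144, -0.0239, 0.163] F [3.9, -0.4, -5.7] op 0.186
[[-0.542, -0.63, 0.557], [-0.761, 0.649, -0.007], [-0.357, -0.427, -0.831]]
shift [0.1, 0.5, -0.0]
turn [0.0, -0.2, 50.1]
```

Call:
{"api": "drive_tool", "payload": {"motion": [[-1,0,0,0,0,0,6],[-1,0,0,0,0,0,6],[-1,0,0,0,0,0,6],[-1,0,0,0,0,0,6],[-1,0,0,0,0,0,6]]}}

```text
t: 10.45
tcp_pos: [0.6147, -0.0243, 0.1632]
eef_rot: [-0.149, 0.945, -0.05, 0.287]
force: [4.4, -0.8, -4.4]
opening: 0.185
```

Call:
{"api": "drive_tool", "payload": {"motion": [[-1,0,0,0,0,0,6],[-1,0,0,0,0,0,6],[-1,0,0,0,0,0,5],[-1,0,0,0,0,0,0],[-1,0,0,0,0,0,0]]}}

```text
t: 10.87
tcp_pos: [0.6147, -0.0247, 0.1632]
eef_rot: [-0.0, 0.957, -0.004, 0.292]
force: [4.6, 0.6, -5.2]
opening: 0.183
```

```bash
python3 -c "
from h import *
goto([.614,-.0236,.1627],knobR(0))"
```

```text
10.87 j [-0.051, 0.124, -0.731, 0.124, 0.02, -0.045] tcp [0.6147, -0.0247, 0.1632] F [4.6, 0.6, -5.2] op 0.183
[[-0.83, 0.002, 0.558], [-0.003, 1.0, -0.008], [-0.558, -0.009, -0.83]]
shift [0.9, 1.1, 0.0]
turn [-0.1, -0.1, 0.7]
```

Call:
{"api": "drive_tool", "payload": {"motion": [[-1,0,0,0,0,0,0.7],[-1,0,0,0,0,0,0],[0,0,0,0,0,0,0],[0,0,0,0,0,0,0],[0,0,0,0,0,0,0]]}}

```text
t: 11.28
tcp_pos: [0.6145, -0.0248, 0.1642]
eef_rot: [0.004, 0.956, -0.003, 0.292]
force: [0.7, -0.7, 0.3]
opening: 0.502
```

Call:
{"api": "drive_tool", "payload": {"motion": [[0,0,0,-10,0,0,0],[0,0,0,-25,0,0,0],[0,0,0,-30,0,0,0],[0,0,0,-35,0,0,0],[0,0,0,-10,0,0,0]]}}

```text
t: 11.7
tcp_pos: [0.5482, -0.0237, 0.2575]
eef_rot: [0.003, 0.957, -0.004, 0.289]
force: [0.8, 0.5, 0.7]
opening: 0.499
```

```bash
python3 -c "
from h import *
st()
t=capture('top');s=capture('side');w=capture('wrist')
for k,i in dict(t=t,s=s,w=w).items(): cv2.imwrite(f'pics/fin_{k}.png',i[:,:,::-1])
print(proj('wrist',[A,A+.05*u,A+.036*n]).round(0).tolist())
a=cv2.resize(t[130:260,232:382],(450,390),interpolation=cv2.INTER_CUBIC);b=cv2.resize(s[140:220,290:362],(350,390),interpolation=cv2.INTER_CUBIC)
cv2.imwrite('pics/c3.png',np.hstack([a,b])[:,:,::-1])"
```

```text
11.7 j [-0.056, -0.093, -0.665, 0.413, 0.023, -0.043] tcp [0.5482, -0.0237, 0.2575] F [0.8, 0.5, 0.7] op 0.499
[[-0.833, 0.008, 0.553], [0.004, 1.0, -0.008], [-0.553, -0.005, -0.833]]
[[324.0, 190.0], [323.0, 238.0], [324.0, 201.0]]
```

View pics/c3.png

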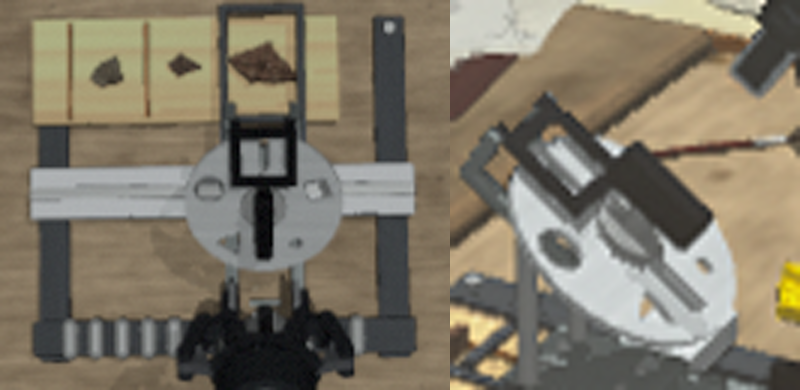

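```bash
python3 -c "
import cv2
a=cv2.imread('pics/fin_w.png')[140:290,240:400]
cv2.imwrite('pics/c4.png',cv2.resize(a,None,fx=4,fy=4,interpolation=cv2.INTER_CUBIC))"
```

```text
(no output)
```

View pics/c4.png

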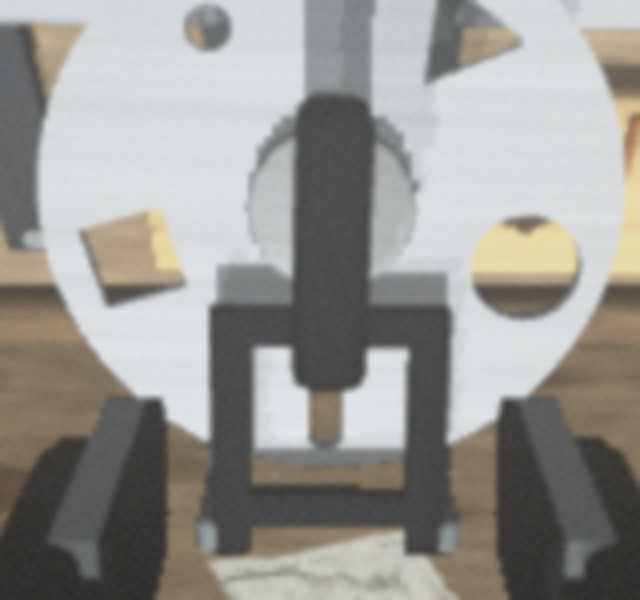

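Run:
```python
from h import *
o=observe()
g=lambda x,y:((x+.5)/4-.5+240,(y+.5)/4-.5+140)
names=['slot low end','wheelL','wheelR','bighole','smallhole','square']
P=onpl('wrist',[g(325.5,425),g(38,185),g(627,185),g(526,267),g(208,27),g(133,257)],0,o); print(P.round(1).tolist())
W=onpl('wrist',[g(252,345),g(408,345),g(253,450),g(407,450)],.013,o); print('win',W.round(1).tolist())
H=onpl('wrist',[g(249,195),g(416,195)],.02,o); print('hub',H.round(1).tolist())
# fit centre + angle: big, small hole known radii 50, angle offsets multiples of 72
b,s=P[3],P[4]; d=b-s
for k in (72,144,-72,-144):
  a=np.radians([0,k]); e=50*np.array([np.cos(a[0])-np.cos(a[1]),np.sin(a[0])-np.sin(a[1])])
  rot=np.degrees(np.arctan2(d[1],d[0])-np.arctan2(e[1],e[0])); print(k,np.linalg.norm(d),np.linalg.norm(e),rot%72, (b-50*np.array([np.cos(np.radians(rot)),np.sin(np.radians(rot))])).round(1))
```

```text
[[58.8, -2.3], [-3.6, -71.5], [-4.5, 69.6], [16.3, 46.5], [-41.4, -29.8], [14.3, -49.4]]
win [[32.0, -19.8], [31.7, 17.3], [59.4, -19.9], [59.2, 17.7]]
hub [[-6.6, -19.5], [-6.9, 17.7]]
72 95.70553690916088 58.77852522924731 34.894996871425676 [30.8 -1.4]
144 95.70553690916088 95.10565162951536 70.89499687142569 [-0.1 -0.8]
-72 95.70553690916088 58.77852522924731 70.89499687142568 [-33.7  47.5]
-144 95.70553690916088 95.10565162951536 34.894996871425676 [-24.7  17.9]
```

```bash
python3 -c "
from h import *
st(); print(job_done())"
```

```text
11.85 j [-0.056, -0.088, -0.668, 0.407, 0.023, -0.043] tcp [0.549, -0.0237, 0.2545] F [0.6, 1.0, 0.1] op 0.502
[[-0.834, 0.008, 0.552], [0.004, 1.0, -0.008], [-0.552, -0.005, -0.834]]
the job is handed in; nothing more can be done
None
```

The sherd viewer is set for the largest sherd, and I handed the job in at about 11.9 s of the 51 s allowed.

- **Carriage:** The largest sherd lay in the right-hand bay. I lifted the release bar about 18 mm, slid the carriage about 75 mm to the third notch, and lowered and released the bar. In the top view, the field frame and the sherd have the same centre to within about 1 mm.
- **Release bar:** After release, the far end of the bar matched the "fully down" position in the wrist picture to within a pixel. The near end was about 6 pixels off; my measured bar length was 2 mm short of the stated 60 mm, which explains only part of that. I did not look closely at the bar again after turning the wheel.
- **Aperture wheel:** I gripped the wing knob in line with the axle, turned it about 77° clockwise and let go. The final top and wrist pictures show the slot in the window. It is about 0.6 to 1.1° past centre, or 0.5 to 1 mm to the right. The estimates from the holes and from the slot differ slightly. I left it there because gripping the knob again could have moved it as much.
- **Everything else:** The sherds look unmoved in the final top view. The arm never went near the ink bottle and passed well above the tape roll. I did not recheck their positions. At hand-in the robot was touching nothing, with only about 1 N showing at the wrist.

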